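Make up the hub stack on its spindle

TASK

Make up the hub on the upright spindle of the round grey stand: first the flange (the disc with four bolt holes), then the ball bearing, then the dark distance ring, and last the hexagon nut, each threaded over the spindle and lying flat on the one below. Let go of everything, and leave the round bar stub, the drilled steel block and the tape measure where they are.

Things in the scene. Friction and masses are not known exactly. Their poses are not given: they have to be found in the camera images.
- stand: Assembly stand, screwed down (does not move). Round grey base 84 mm in diameter, 12 mm high, with an upright steel spindle on its centre: 13 mm in diameter up to 34 mm above the table, tapering to 9 mm at 37 mm, 9 mm up to 53 mm, then a conical nose to 3 mm at its top, 58 mm above the table. Origin: centre of the base's underside, on the table; z is the spindle's axis, up.
- flange: Loose flat steel disc, 58 mm outside diameter, 10 mm thick, with a 22 mm bore and four small dark bolt holes (marks only) round it; about 0.16 kg. Lies flat. Origin: centre of its underside; z up, along the bore. When fitted its underside is 12 mm above the stand's origin.
- bearing: Loose steel ball bearing, 52 mm outside diameter, 15 mm thick; bore at least 20 mm; about 0.13 kg. Lies flat. Origin: centre of its underside; z up, along the bore. When fitted its underside is 22 mm above the stand's origin.
- collar: Loose distance ring of dark steel, the smallest of the three round parts: 42 mm outside diameter, 10 mm thick, 17 mm bore; about 0.08 kg. Lies flat. Origin: centre of its underside; z up, along the bore. When fitted its underside is 37 mm above the stand's origin.
- nut: Loose hexagon steel nut, 30 mm across flats, 35 mm across corners, 16 mm high, about 0.064 kg. Not screwed: it slips over the spindle (free bore at least 13 mm). Lies flat. Origin: centre of its underside; z up, along the bore; x is square to a flat (flats every 60 degrees from x). When fitted its underside is 47 mm above the stand's origin and it covers the spindle's nose.
- stub: Bystander: upright solid round steel bar stub, 38 mm in diameter, 55 mm high. Origin: centre of its underside. Stays where it is.
- jig: Bystander: steel block with two drilled holes, 50 (x) by 90 (y) by 28 (z) mm. Origin: centre of its underside. Stays where it is.
- tape: Bystander: black tape measure, 62 (x) by 75 (y) by 35 (z) mm. Origin: centre of its underside. Stays where it is.
Things that resemble listed ones, but are neither listed nor needed, are in the scene too. Several things have the shape of the collar; the one meant has the colours described above.

How it is judged (in metres and radians):
At the end, for the whole second after the job is handed in: Flange, bearing, distance ring and nut sit in this order from the bottom on the stand's spindle, each with its underside within 4 mm of its fitted height (12, 22, 37 and 47 mm above the stand's origin), its centre within 8 mm of the spindle's axis, level within 0.12 rad and at rest (z of flange in the frame of stand between 0.008 and 0.016 m and horizontal distance between each of flange, bearing, collar, nut and stand below 0.008 m and angle between each of flange, bearing, collar, nut's own z axis and vertical below 0.12 rad and linear speed of each of flange, bearing, collar, nut below 0.02 m/s and z of bearing in the frame of stand between 0.018 and 0.026 m and z of collar in the frame of stand between 0.033 and 0.041 m and z of nut in the frame of stand between 0.043 and 0.051 m); the robot touches nothing.
It fails at once if the round bar stub is shifted by more than 30 mm (distance of stub from where it was at the start of the episode above 0.03 m).
It fails at once if the drilled block is shifted by more than 30 mm (distance of jig from where it was at the start of the episode above 0.03 m).
It fails at once if the tape measure is shifted by more than 30 mm (distance of tape from where it was at the start of the episode above 0.03 m).
It also fails if it takes over 112 s, if anything falls off the work surface, if the arm or the gripper's body presses on something with over 40 N, if the wrist force passes 120 N, or if a joint passes its speed limit or range.

ROBOT

A 6-joint arm with a two-finger parallel gripper is mounted at the origin on a cart in front of the work surface, level with it; the furniture and walls round the work are solid. World frame = base frame: x ahead of the robot, y to its left, z up, the work surface at z = 0. Lengths are in mm, angles in rad, forces in N, time in s.
With the tool pointing down it reaches from about 275 to 825 mm from the base axis. Payload 5.2 kg.
Tool frame: the origin (TCP) lies at the very end of the fingers, on their centre line; the grasp point (between the pads) lies 19 mm behind it; z points along the fingers, y is the line along which they close (so a half turn about z gives the same grasp; the last joint's range is limited). The gripper opens to 93 mm and grips with 3 to 60 N. Pads are 15 mm wide; open, the fingers measure 128 mm over their backs; the gripper's body (75 mm by 188 mm) begins 65 mm behind the grasp point.
Start: joints at [-1.382, 0.259, 1.535, -0, 1.348, -0.203], TCP at [210.04, -508.319, 218.653] pointing down, gripper open.
Joint ranges: [-3.14, 3.14], [-0.91, 2.08], [0.19, 2.58], [-1.22, 4.36], [0.22, 2.71], [-3.12, 3.12]. Speed limits (rad/s): [2.57, 2.57, 3.14, 3.14, 3.14, 3.14].

INTERFACE

Orientations are given as [roll, pitch, yaw] about the fixed x, y, z axes, in that order (R = Rz(yaw) Ry(pitch) Rx(roll)).
In Python, from bench import robot gives the robot as it stands. The module is installed in compiled form; this text tells all that it offers. Calls block until the motion is done:
- robot.move_ptp(position, orientation): joint-space move of the TCP to a pose.
- robot.move_linear(position, ori=None, speed=150, f_stop=None): straight line of the TCP; ori=None keeps the orientation; speed is the mean speed in mm/s. With f_stop (N) it stops when the force on the tool has changed by that much, and returns True; else False.
- robot.move_j(angles): joint-space move.
- robot.move_gripper(opening): opening from 0.0 (shut) to 1.0 (fully open); the grip force is fixed at half the most; returns when the fingers have stopped.
- robot.sleep(seconds).
- robot.inverse_kinematics(position, orientation): joint angles nearest the present ones, or None.
- robot.get_image(name): name is "scene" or "side" or "wrist"; returns a dict with "img" (480x640x3 uint8, blue, green, red), "fovy" (degrees; the focal length in pixels is half the picture's height over the tangent of half this angle, whatever the lens; pixels are square), "cx", "cy" (the principal point, pixels), "k1" (the pictures are not rectified: a ray, as slopes to the right and down, at radius r is drawn at 1 + k1 r^2 times it, then the intrinsics apply), "eye" and "orientation" of the camera in the world. Camera axes: x right, y down, z forward; pixel columns grow to the right and rows downward; lengths in mm; the calibration is good to about 2 mm. A picture is of the moment at which its call begins. There is no depth.
A pose or a line that the arm cannot do raises robot.MotionError and nothing moves.
- robot.hand_in(): hands the job in; it is judged then, once.
Readings, each from a call of its own:
- robot.current_t(): time.
- robot.current_qpos(): joint angles.
- robot.current_joint_vel(): joint speeds.
- robot.current_joint_efforts(): joint torques, N m.
- robot.current_tcp_pos(): TCP position.
- robot.current_eef_rot(): TCP orientation.
- robot.current_contact_force(): force on the tool from outside, world axes, zero at the start.
- robot.current_ft_torque(): the same for the moment, N m.
- robot.current_gripper_width(): opening from 0.0 (shut) to 1.0 (fully open).
- robot.current_finger_force(): force on a finger pad.
Only numpy, scipy, OpenCV 4.12 (cv2) and the standard library are available. Lean on these libraries where they do the work, as an engineer would, in place of code of your own. Each camera call takes 0.05 s, during which the arm holds its last target. There are 200 camera calls.

## Working session

There is one attempt and no reset: what is moved stays moved. The work goes in short steps, each a Python script; the robot and the scene stay as the last script left them, time stands still between calls to the robot, and variables do not carry over. Pictures are saved under pics/ and viewed, at most 14 in all, crops included, and the job is handed in when it is done.

```bash
mkdir -p pics; cat > h.py <<'E'
import numpy as np, cv2, pickle
from scipy.spatial.transform import Rotation as Rn
from bench import robot
def K(d):
    f=240/np.tan(np.radians(d["fovy"])/2); return f
def ray(d,u,v):
    f=K(d); x=np.array([(u-d["cx"])/f,(v-d["cy"])/f]); s=x.copy()
    for _ in range(20): s=x/(1+d["k1"]*(s@s))
    o=d["orientation"]; R=Rn.from_euler('xyz',o).as_matrix() if np.size(o)==3 else np.array(o)
    return R@np.array([s[0],s[1],1.])
def at(d,u,v,z):
    r=ray(d,u,v); e=np.array(d["eye"],float); return (e+r*(z-e[2])/r[2])[:2]
def proj(d,P):
    o=d["orientation"]; R=Rn.from_euler('xyz',o).as_matrix()
    p=(np.atleast_2d(P)-np.array(d["eye"],float))@R; s=p[:,:2]/p[:,2:]
    return s*(1+d["k1"]*(s**2).sum(1,keepdims=True))*K(d)+[d["cx"],d["cy"]]
def shot(name,tag):
    d=robot.get_image(name); cv2.imwrite(f"pics/{tag}.png",d["img"]); pickle.dump(d,open(f"{tag}.pkl","wb")); return d
def load(tag): return pickle.load(open(f"{tag}.pkl","rb"))
E
python3 - <<'E'
from h import *
for n in("scene","side","wrist"):
    d=shot(n,n+"0"); print(n,{k:v for k,v in d.items() if k!="img"})
print(robot.current_eef_rot(),robot.current_t())
E
```

```text
scene {'fovy': 46.86942497425371, 'cx': 317.84044537273707, 'cy': 250.6602657606342, 'k1': -0.030370571738469892, 'eye': array([-183.46647272,  736.4188222 ,  474.92774822]), 'orientation': array([-1.98382447,  0.00875778, -2.29476914])}
side {'fovy': 46.82709905552254, 'cx': 316.4310172573633, 'cy': 247.23504765404184, 'k1': -0.12886059866423696, 'eye': array([ 964.50359621, -495.1040283 ,  808.39174083]), 'orientation': array([-2.38110373,  0.00996568,  0.60063507])}
wrist {'fovy': 58.062281366074274, 'cx': 309.07756323549273, 'cy': 233.3070737913924, 'k1': 0.023724786949600923, 'eye': array([ 286.99523687, -476.98564984,  384.900186  ]), 'orientation': array([ 2.83895243e+00,  5.01519392e-04, -1.17868480e+00])}
[-3.14017708e+00 -3.20656283e-04  3.91801038e-01] 0.15
```

View pics/scene0.png

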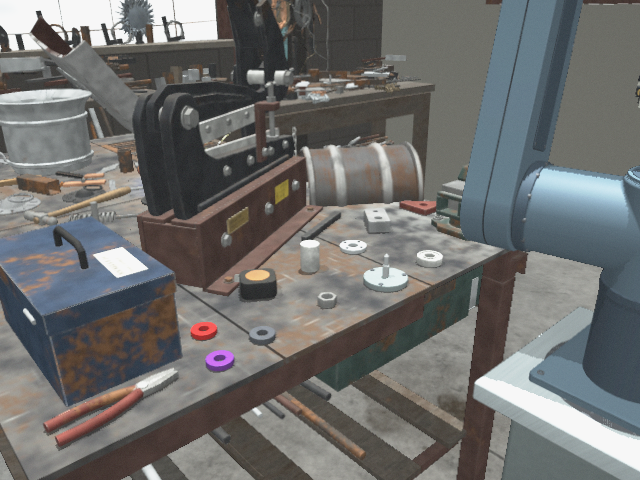

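View pics/side0.png

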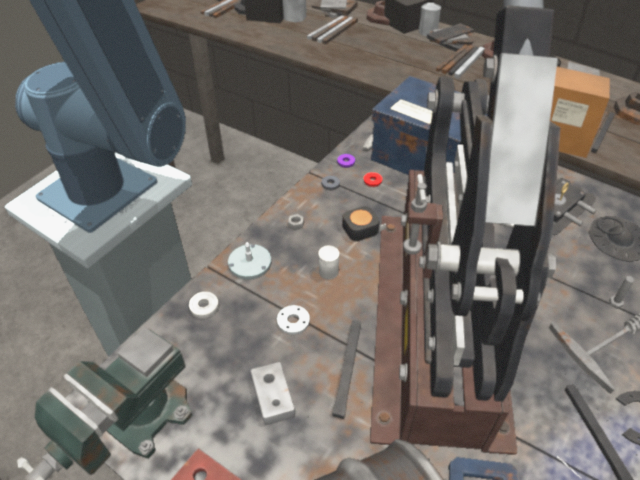

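The side view shows the stand at (249,260), bearing (203,304), flange (293,319), nut (295,221) and dark grey ring (330,183). The red and purple rings are decoys. The stub is at (328,262), the jig at (270,390), the tape at (360,222), and the big press stands behind them.

```bash
python3 - <<'E'
from h import *
s=load("side0");c=load("scene0")
for n,(a,b),(e,g),z in [("stand",(249,262),(386,280),12),("spindle top",(249,243),(386,256),58),("bearing",(203,303),(429,257),15),("flange",(293,319),(353,246),10),("nut",(295,220),(327,298),16),("collar",(330,183),(262,334),10),("stub",(328,252),(310,242),55),("jig",(270,390),(376,215),28),("tape",(361,219),(258,275),35),("red",(373,179),(204,329),10),("purple",(346,160),(220,359),10)]:
    print(n,at(s,a,b,z).round(),at(c,e,g,z).round())
for p in [(490,-100),(450,-250),(330,-110)]: pass
E
python3 - <<'E'
import cv2
a=cv2.imread('pics/side0.png')[140:340,180:400]
cv2.imwrite('pics/c1.png',cv2.resize(a,(660,600),interpolation=cv2.INTER_CUBIC))
E
```

```text
stand [443.  20.] [423.  37.]
spindle top [443.  28.] [429.  33.]
bearing [ 439. -107.] [430. -99.]
flange [593. -41.] [582. -35.]
nut [451. 162.] [440. 169.]
collar [442. 308.] [430. 316.]
stub [578.  94.] [579.  88.]
jig [ 653. -184.] [ 647. -175.]
tape [573. 223.] [562. 226.]
red [515. 374.] [504. 375.]
purple [427. 399.] [417. 401.]
```

View pics/c1.png

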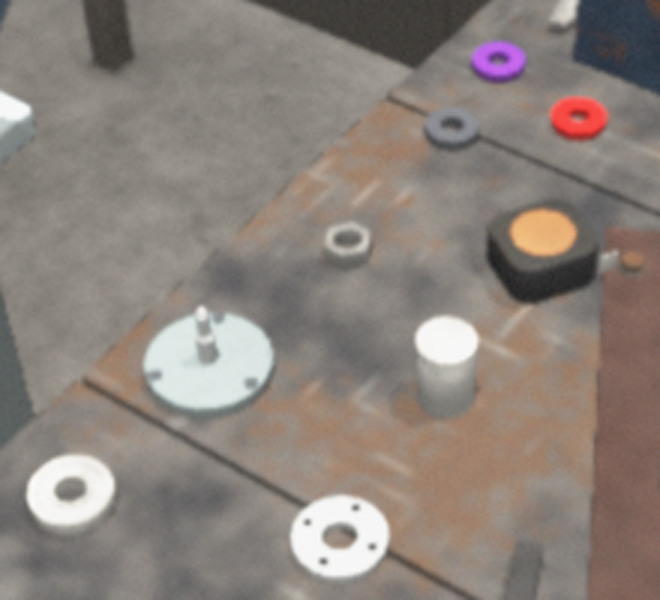

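```bash
python3 - <<'E'
from h import *
s=load("side0")
for p,z in [((405,220),25),((375,440),25),((360,322),10),((335,415),10),((185,345),80),((120,350),80),((375,160),0)]: print(p,z,at(s,*p,z).round())
robot.move_ptp([480,20,260],[np.pi,0,0]); robot.sleep(.2); shot("wrist","w1")
robot.move_ptp([410,260,220],[np.pi,0,0]); robot.sleep(.2); shot("wrist","w2")
print(robot.current_t(),robot.current_tcp_pos())
E
```

```text
(405, 220) 25 [644. 280.]
(375, 440) 25 [ 832. -162.]
(360, 322) 10 [695.  20.]
(335, 415) 10 [ 757. -154.]
(185, 345) 80 [ 515. -218.]
(120, 350) 80 [ 436. -285.]
(375, 160) 0 [477. 449.]
3.775 [410.76912725 259.06270333 220.16526937]
```

View pics/w1.png

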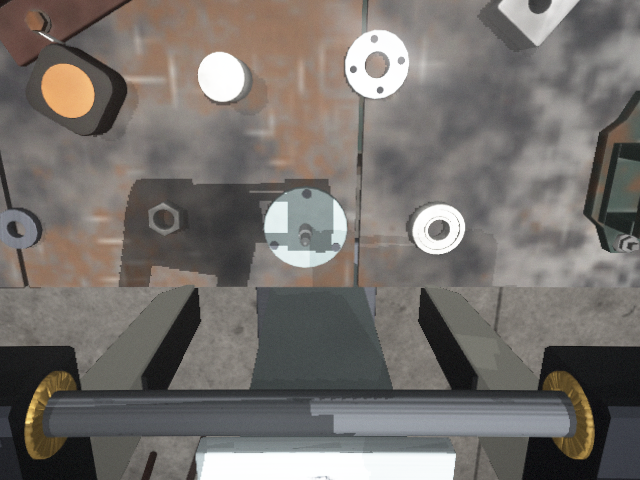

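View pics/w2.png

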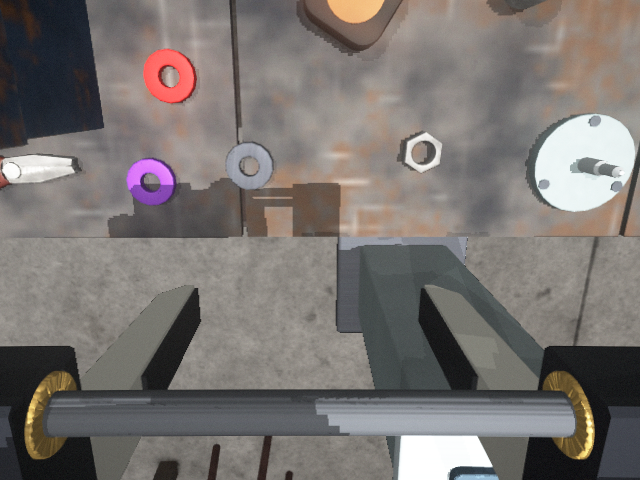

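The two wrist views show:
- w1: flange (377,64), stand (306,228), bearing (437,229), nut (166,218).
- w2: grey collar (249,165), nut (422,152), stand (584,162).

Next I refine these by fitting projected circles.

```bash
cat >> h.py <<'E'
def fit(d,uv,z,radii,n=90,span=8):
    g=cv2.GaussianBlur(cv2.cvtColor(d["img"],cv2.COLOR_BGR2GRAY),(3,3),0).astype(np.float32)
    t=np.linspace(0,2*np.pi,n,endpoint=False); cs=np.c_[np.cos(t),np.sin(t)]
    def score(c):
        s=0
        for r in radii:
            v=[cv2.remap(g,*[a.astype(np.float32).reshape(-1,1) for a in proj(d,np.c_[c+cs*(r+k),np.full(n,z)]).T],cv2.INTER_LINEAR).ravel() for k in(-1.2,1.2)]
            s+=np.minimum(abs(v[1]-v[0]),40).mean()
        return s
    c=at(d,*uv,z)
    for sp,st in((span,1.),(1.,.25)):
        o=np.arange(-sp,sp+.01,st); c=max((c+[a,b] for a in o for b in o),key=score)
    return c,score(c)
def nutfit(d,uv,z=16):
    g=cv2.GaussianBlur(cv2.cvtColor(d["img"],cv2.COLOR_BGR2GRAY),(3,3),0).astype(np.float32)
    t=np.radians(np.arange(0,360,4.)); c0=at(d,*uv,z); best=(-1,)
    for a in np.radians(np.arange(0,60,3)):
        w=(t-a+np.pi/6)%(np.pi/3)-np.pi/6; r=15/np.cos(w)
        for dx in np.arange(-6,6.1,.75):
            for dy in np.arange(-6,6.1,.75):
                c=c0+[dx,dy]
                v=[cv2.remap(g,*[q.astype(np.float32).reshape(-1,1) for q in proj(d,np.c_[c+np.c_[np.cos(t),np.sin(t)]*(r+k)[:,None],np.full(len(t),z)]).T],cv2.INTER_LINEAR).ravel() for k in(-1.2,1.2)]
                s=np.minimum(abs(v[1]-v[0]),40).mean()
                if s>best[0]: best=(s,c,np.degrees(a))
    return best
E
python3 - <<'E'
from h import *
a=load("w1");b=load("w2")
for n,d,uv,z,r in [("flange",a,(377,64),10,(29,11)),("bearing",a,(437,229),15,(26,)),("stand1",a,(306,228),12,(42,)),("stand2",b,(584,162),12,(42,)),("collar",b,(249,165),10,(21,8.5)),("stub",a,(222,77),55,(19,))]:
    c,s=fit(d,uv,z,r); print(n,at(d,*uv,z).round(1),c.round(1),round(float(s),1),"lin.px",proj(d,[*c,z]).round(1))
print("nosetip",at(a,304,228,58),at(b,621,173,58))
print("nut",nutfit(a,(166,218)),nutfit(b,(422,152)))
print("vise",at(a,640,245,80),at(a,592,245,60))
E
```

```text
flange [592.2 -42.9] [591.2 -42.9] 80.0 lin.px [[376.9  65.2]]
bearing [ 439.1 -108.9] [ 437.4 -110.7] 40.0 lin.px [[438.6 230.7]]
stand1 [439.4  21.2] [438.7  22.2] 38.1 lin.px [[305.  228.7]]
stand2 [440.7  22. ] [438.7  22. ] 39.3 lin.px [[583.5 164.3]]
collar [439.  309.9] [439.7 310.9] 53.6 lin.px [[247.8 164.1]]
stub [579.4  88.3] [578.4  88.8] 40.0 lin.px [[221.5  78.3]]
nosetip [453.19544263  22.6967506 ] [438.80222373  21.92933691]
nut (np.float32(38.070595), array([450.28134275, 160.79387697]), np.float64(27.0)) (np.float32(40.0), array([450.48437554, 161.16586231]), np.float64(21.0))
vise [ 444.52804726 -258.74442483] [ 437.68482763 -233.10176591]
```

```bash
sed -i 's/,40).mean/,120).mean/' h.py; cat >> h.py <<'E'
S=np.array([438.7,22.1])
def pick(c,dia,w=0,z=3,opening=None):
    o=[np.pi,0,w]; robot.move_gripper(opening or min(1,(dia+26)/93))
    robot.move_ptp([*c,110],o); robot.move_linear([*c,25],speed=200)
    print("down",robot.move_linear([*c,z],speed=50,f_stop=15))
    robot.move_gripper(0); print("width mm",robot.current_gripper_width()*93)
    robot.move_linear([*c,110],speed=150)
    print("held",robot.current_gripper_width()*93,robot.current_finger_force(),"t",robot.current_t())
E
python3 - <<'E'
from h import *
a=load("w1");b=load("w2")
print("bearing",fit(a,(437,229),15,(26,)),fit(a,(437,229),15,(26,10)),"st",fit(a,(306,228),12,(42,)),fit(b,(584,162),12,(42,)))
print("nut",nutfit(a,(166,218)),nutfit(b,(422,152)))
pick(np.array([591.2,-42.9]),58)
robot.move_linear([*S,110],speed=150); robot.sleep(.2)
shot("side","s1"); shot("wrist","w3"); print(robot.current_tcp_pos())
E
python3 -c "
import cv2
a=cv2.imread('pics/side0.png');a=cv2.imread('pics/s1.png')[140:340,180:400]
b=cv2.imread('pics/w3.png')
cv2.imwrite('pics/c2.png',cv2.hconcat([cv2.resize(a,(400,400)),cv2.resize(b,(400,400))]))"
```

```text
bearing (array([ 438.64152532, -110.15197853]), np.float32(112.78201)) (array([ 438.64152532, -110.40197853]), np.float32(210.8202)) st (array([438.9457694,  22.2055029]), np.float32(65.23332)) (array([438.98508563,  21.79173448]), np.float32(89.97419))
nut (np.float32(40.615963), array([450.28134275, 160.79387697]), np.float64(27.0)) (np.float32(91.12454), array([450.48437554, 161.16586231]), np.float64(27.0))
down False
width mm 56.175495621009
held 56.14466119630852 29.996610581874847 t 8.175
[438.96591734  21.9366473  109.89061106]
```

View pics/c2.png

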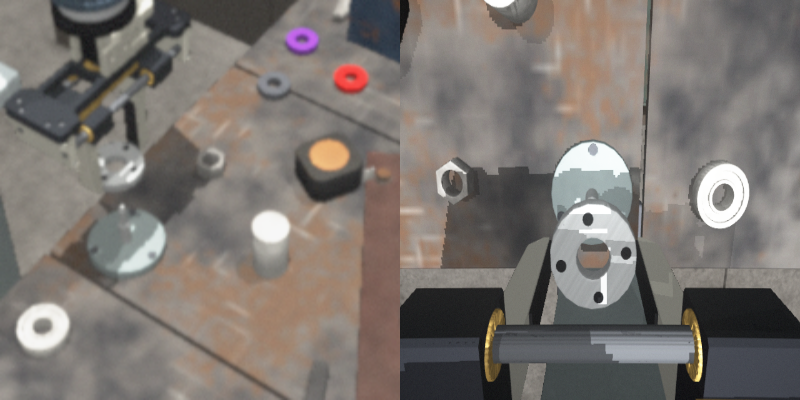

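The flange is held level in the gripper above the spindle. I'll measure where its centre really is in the wrist view.

```bash
python3 - <<'E'
from h import *
d=load("w3"); uv=((595-400)*1.6,257*1.2)
for z in (114,117,120): print(z,fit(d,uv,z,(29,11),span=12))
print("spindle-stand",fit(d,((592-400)*1.6,180*1.2),12,(42,)))
E
```

```text
114 (array([438.02533814,  20.97455425]), np.float32(163.46217))
117 (array([439.31581925,  21.00103985]), np.float32(157.94739))
120 (array([440.60630037,  21.52752544]), np.float32(127.53672))
spindle-stand (array([442.21449219,  21.74618802]), np.float32(21.376715))
```

```bash
cat >> h.py <<'E'
def place(c,h,dia,w=0,z=3):
    robot.move_linear([*c,max(64+z,h+z+15)],[np.pi,0,w],speed=120)
    st=robot.move_linear([*c,h+z+.5],speed=40,f_stop=10); print("stop",st,robot.current_tcp_pos().round(1),robot.current_contact_force().round(1))
    return st
def release(c,dia):
    robot.move_gripper(min(1,(dia+22)/93)); robot.move_linear([*c,120],speed=150)
E
python3 - <<'E'
from h import *
S=np.array([438.9,22.3])
if not place(S,12,58) or robot.current_tcp_pos()[2]<17:
    release(S,58)
    pick(np.array([438.7,-110.2]),52,z=4)
    robot.move_linear([*S,120],speed=150); robot.sleep(.2)
    d=shot("wrist","w4")
    print(fit(d,(312,308),121+10,(26,),span=14))
    shot("side","s2")
E
python3 -c "
import cv2
a=cv2.imread('pics/s2.png')[140:340,180:400]
b=cv2.imread('pics/w4.png')
cv2.imwrite('pics/c3.png',cv2.hconcat([cv2.resize(a,(400,400)),cv2.resize(b,(400,400))]))"
```

```text
stop False [439.1  22.3  15.7] [ 0.6 -0.6 -1.4]
down False
width mm 50.7639953578772
held 50.76925360114317 29.999719366896898 t 16.5667
(array([439.16115411,  20.5411549 ]), np.float32(96.2117))
```

View pics/c3.png

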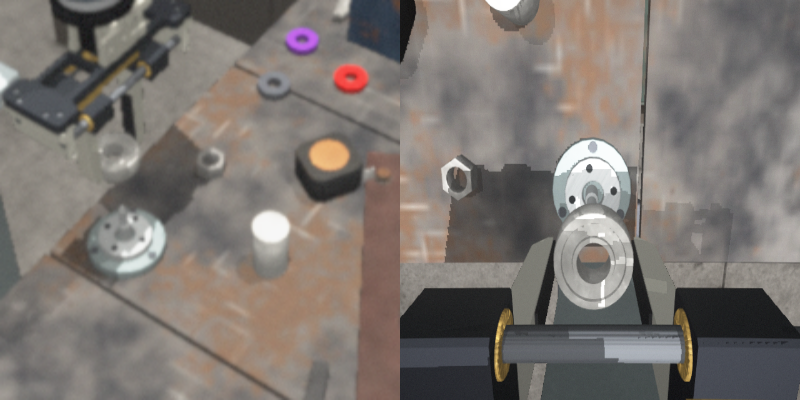

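The flange sits flat on the stand and the bearing is held level above it. Next I lower the bearing, then fetch the collar.

```bash
python3 - <<'E'
from h import *
S=np.array([438.9,22.8])
if not place(S,22,52,z=4) or robot.current_tcp_pos()[2]<28:
    release(S,52); robot.sleep(.2); shot("side","s3"); shot("wrist","w5")
    pick(np.array([439.7,310.7]),42)
    robot.move_linear([*S,120],speed=200); robot.sleep(.2)
    d=shot("wrist","w6")
    print(fit(d,(312,308),127,(21,8.5),span=14))
E
python3 -c "
import cv2
a=cv2.imread('pics/s3.png')[200:300,200:300]
b=cv2.imread('pics/w6.png')
cv2.imwrite('pics/c4.png',cv2.hconcat([cv2.resize(a,(400,400)),cv2.resize(b,(400,400))]))"
```

```text
stop False [439.2  22.8  26.7] [-0.2  0.5 -1. ]
down False
width mm 40.93551088097476
held 41.00526391752054 29.999615214765072 t 25.4333
(array([436.97774039,  22.54023335]), np.float32(64.47169))
```

View pics/c4.png

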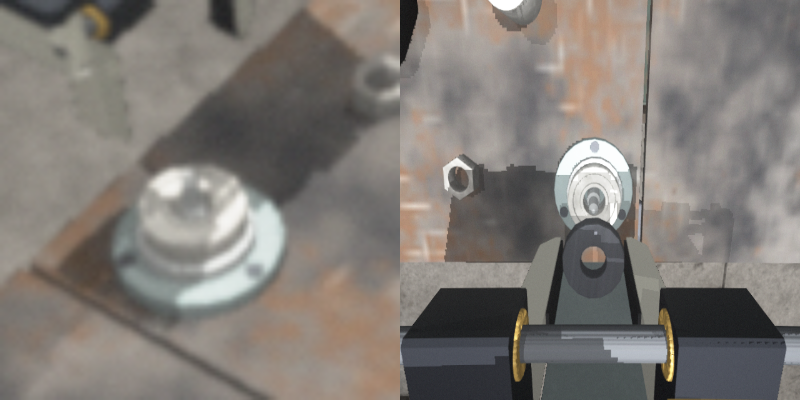

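The bearing is seated and the grey collar is held. Place the collar, then pick up the nut.

```bash
python3 - <<'E'
from h import *
C=np.array([439.5,22.6]); w=np.radians(-3)
if not place(C,37,42) or robot.current_tcp_pos()[2]<42:
    release(C,42)
    robot.move_linear([360,22,120],speed=200); robot.sleep(.2); d=shot("wrist","w7")
    print("collar",fit(d,proj(d,[439,22,47])[0],47,(21,8.5)),"base",fit(d,proj(d,[439,22,12])[0],12,(42,)),proj(d,[439,22,58]))
    d=load("w7"); p=proj(d,[439,22,47])[0].astype(int); print(p)
    pick(np.array([450.4,161.0]),32,w)
    robot.move_linear([438.9,22.5,95],[np.pi,0,w],speed=150); robot.sleep(.2); d=shot("wrist","w8")
    print(nutfit(d,proj(d,[439,22,108])[0],108))
E
python3 -c "
import cv2
a=cv2.imread('pics/w7.png')[0:240,200:440]
b=cv2.imread('pics/w8.png')[140:380,190:430]
cv2.imwrite('pics/c5.png',cv2.hconcat([cv2.resize(a,(400,400)),cv2.resize(b,(400,400))]))"
```

```text
stop True [438.9  22.7  40.1] [ 0.2 -0.9  4.2]
collar (array([438.5,  22. ]), np.float32(112.534454)) base (array([439.25,  22.25]), np.float32(71.613)) [[306.72649404 109.3074079 ]]
[306 108]
down False
width mm 29.441473904877867
held 29.737608659881662 29.9996598623693 t 34.3083
(np.float32(47.882217), array([438.25,  22.  ]), np.float64(27.0))
```

View pics/c5.png

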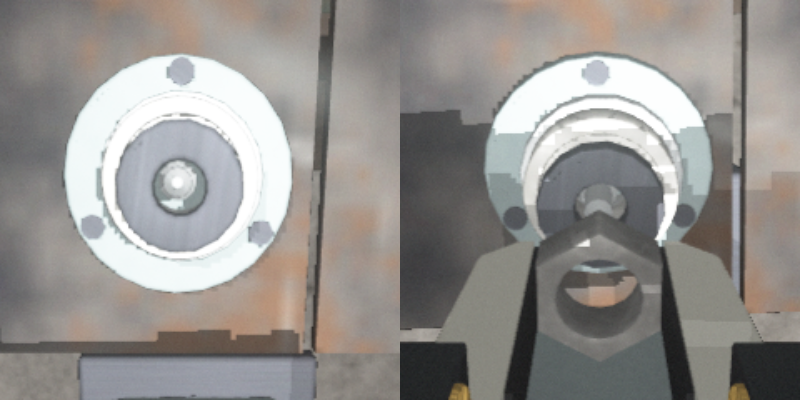

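The collar lies flat around the spindle, whose tip is at px (307,109) where I predicted it. The nut is held square with its bore free. Lower the nut.

```bash
python3 - <<'E'
from h import *
p=robot.current_tcp_pos(); print(p)
C=np.array([439.5,22.6])
for o in [(0,0),(1.2,0),(-1.2,0),(0,1.2),(0,-1.2),(1.5,1.5),(-1.5,1.5),(1.5,-1.5),(-1.5,-1.5)]:
    c=C+o; robot.move_linear([*c,66],speed=80)
    st=robot.move_linear([*c,50.3],speed=25,f_stop=8); q=robot.current_tcp_pos(); print(o,st,q.round(1),robot.current_contact_force().round(1))
    if q[2]<52: break
if q[2]<52:
    robot.move_gripper(54/93); robot.move_linear([c[0],c[1],120],speed=120)
    robot.move_linear([360,22,130],speed=200); robot.sleep(.2)
    d=shot("wrist","w9"); shot("side","s4")
    print(nutfit(d,proj(d,[439,22,63])[0],63),fit(d,proj(d,[439,22,47])[0],47,(21,)),robot.current_t())
E
python3 -c "
import cv2
a=cv2.imread('pics/w9.png')[0:240,200:440]
b=cv2.imread('pics/s4.png')[200:300,200:300]
cv2.imwrite('pics/c6.png',cv2.hconcat([cv2.resize(a,(400,400)),cv2.resize(b,(400,400))]))"
```

```text
[438.937825    23.05787469  95.04770108]
(0, 0) True [439.1  22.7  50.1] [-0.7  0.4  5.7]
(np.float32(68.443146), array([433.,  22.]), np.float64(24.000000000000004)) (array([437.5 ,  21.75]), np.float32(85.24732)) 39.0167
```

View pics/c6.png

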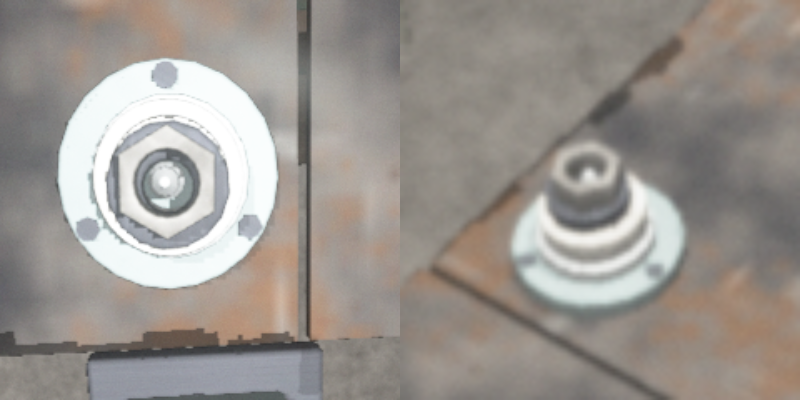

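The picture shows the nut flat on the collar, with the spindle nose in its bore, and all the parts level and in order.

```bash
python3 -c "
from h import *
print(robot.hand_in())"
```

```text
the job is handed in; nothing more can be done
None
```

The flange, bearing, distance ring and nut are stacked in that order on the spindle and released. I never touched the stub, block or tape. The job was handed in at about 39 s, and no verdict was returned.

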